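# Nip a bushing in the thumbwheel inspection vice

### The arm

A 6-joint arm with a two-finger parallel gripper is mounted at the origin on a cart in front of the work surface, level with it; the furniture and walls round the work are solid. World frame = base frame: x ahead of the robot, y to its left, z up, the work surface at z = 0. Lengths are in mm, angles in rad, forces in N, time in s.
With the tool pointing down it reaches from about 350 to 875 mm from the base axis. Payload 4.2 kg.
Tool frame: the origin (TCP) lies between the finger pads; the fingertips stand 25 mm ahead of it and the grasp point (between the pads) lies 6 mm ahead of it; z points along the fingers, y is the line along which they close (so a half turn about z gives the same grasp; the last joint's range is limited). The gripper opens to 85 mm and grips with 20 to 120 N. Pads are 22 mm wide; open, the fingers measure 114 mm over their backs; the gripper's body (76 mm by 85 mm) begins 54 mm behind the grasp point. The pads swing forward as they close: fully open they stand 13 mm farther back than shut.
Start: joints at [1.406, 0.385, 0.008, 0, -1.194, -0.259], TCP at [256.984, 569.701, 256.312] pointing down, gripper open.
Joint ranges: [-3.14, 3.14], [-1.21, 2.06], [-1.07, 1.41], [-3.16, 2.05], [-2.99, -0.16], [-3.1, 3.1]. Speed limits (rad/s): [2.79, 2.79, 3.14, 3.14, 3.14, 3.14].

### API

Orientations are given as a unit quaternion [x, y, z, w].
In Python, from bench import read_state, get_image, job_done gives the robot as it stands.
- The arm moves only by the tool play_rows, never from a script. Its argument "series" is a list of rows, each a list of 6 numbers: the shift along the world's x, y, z in mm, then the turn, a rotation vector about the world's x, y, z in units of 6 degrees (1.0 is 6 degrees). A call has 1 to 20 rows; each row shifts and turns the commanded pose from where the row before left it; what a row does not reach is not made up. A row lasts 1/12 s, in which the tool goes at most 41.7 mm and 7.16 degrees, less where a joint would pass 70% of its speed; a pose out of reach is approached as far as the arm can. A call is refused whole if a number of a shift passes 41.7 or a number of a turn 1, either way. A call with a gripper value outside its range is refused whole. "gripper" is the opening, from 0 (shut) to 1 (fully open), set as the call begins (left out, the last holds). The fingers move at their own pace and stop on an object; the grip force is fixed at half the most. Time passes only in rows, so rows that do not move let the fingers close. It gives the time, the measured TCP pose, the force, the opening and the grip force at its end, in the units of the state.
- read_state(): the state, without advancing time (a new reading comes with each control period).
- get_image(name): name is "side" or "top" or "wrist"; returns a dict with "image" (420x560x3 uint8, red, green, blue), "fx", "fy", "cx", "cy" (pixels), "eye" and "rotation" of the camera in the world. Camera axes: x right, y down, z forward; pixel columns grow to the right and rows downward; lengths in mm; the calibration is good to about 2 mm. A picture is of the moment at which its call begins. There is no depth.
- job_done(): hands the job in; it is judged then, once.
The state is a dict: "clock": time; "joints": joint angles; "joint_vel": joint speeds; "joint_efforts": joint torques, N m; "position": TCP position; "ee_rot": TCP orientation; "contact_force": force on the tool from outside, world axes, zero at the start; "wrist_torque": the same for the moment, N m; "gripper_width": finger opening in mm; "grasp_force": force on a finger pad.
Only numpy, scipy, OpenCV 4.12 (cv2) and the standard library are available. Lean on these libraries where they do the work, as an engineer would, in place of code of your own. Each camera call takes 0.05 s, during which the arm holds its last target. There are 200 camera calls.

### The job

Get the small bushing ready for inspection. Wind the little thumbwheel vice open, rolling the wheel in the slot of its cover with a fingertip, stand the bushing on the bed between its jaws with the collar down, then roll the wheel the other way until the jaw has pushed the bushing home into the V-jaw and nips it finger-tight, so that it stays held when you let go. It is a light instrument: press on it only gently, move the jaw with the wheel alone and never by pushing on it, do not overtighten, and leave the other parts on the bench where they are.

Things in the scene. Friction and masses are not known exactly. Their poses are not given: they have to be found in the camera images.
- bushing: turned steel bushing to be held: round sleeve 28 mm in diameter with a bore, on a collar 37 mm in diameter and 9 mm high at its foot; 38 mm tall in all, about 0.18 kg. Starts upright on the bench, collar down. Origin: centre of its underside, z up along its axis. Grip it across the sleeve, at least 17 mm above its underside so that the fingers stay above the jaws.
- flange: turned steel flange, disc 59 mm in diameter and 14 mm high with a hub 34 mm in diameter, 31 mm tall in all: a bystander. Origin: centre of its underside.
- ring_nut: steel collet nut, a ring 50 mm in diameter and 20 mm high: a bystander. Origin: centre of its underside.
- collet: slit steel spring collet, a tapered sleeve 33 mm in diameter and 40 mm tall: a bystander. Origin: centre of its underside. (Another bystander, not tracked: the green tool-setting stand bolted to the right part of the bench, about x 0.42 to 0.53, y -0.50 to -0.18 m, 0.21 m high; it stands between the arm's start and the work, so pass over it.)
- vice_small: light inspection vice, held fast to the bench by magnets; foot 64 mm (x) by 170 mm (y = -67 to +103 mm). Origin: on its underside, midway across; y runs along the vice from the V-jaw (-y) past the sliding jaw to the grey wheel housing (y = +40 to +92 mm, 44 mm wide, flat cover 36 mm above the bench); z up. Oiled steel bed 44 mm wide, 14 mm above the bench. Both jaws stand 16 mm above it.
- seat (a point): point on the bed (14 mm above the bench) where the middle of the bushing's underside lies when the bushing is home in the V-jaw; axes as the vice, at its y = -7.5 mm. The V-jaw is 44 mm wide with a 90 degree V that opens towards +y: apex 26 mm from the seat towards -y, so there is no room beyond the seat on that side.
- jaw_face (a point): middle of the sliding jaw's flat face (34 mm wide, 16 mm high), axes as the vice. It lies +18.5 mm (vice y) from the seat when it nips the seated bushing, +28.5 mm when fully open, +8.5 mm when fully forward.
- sliding_jaw: steel sliding jaw; runs along the vice's y, 5 mm per radian of the wheel, 20 mm in all. Origin: on the vice's origin when fully open, moving to -y as it closes. It gives way to a direct push of about 7 N, but it is not to be pushed directly: only the wheel moves it.
- thumbwheel (a joint): angle of the thumbwheel: 0 = jaw fully open, at its stop; 2.0 to 2.2 rad = jaw nips the seated bushing; 4.0 rad = jaw fully forward. Grows (jaw closes) as the top of the rim is rolled towards the jaws (vice -y). Starts at 2.7 to 3.8 rad: too far closed; below 1 rad there is room for the bushing. Stays where it is left.
- wheel_top (a point): topmost point of the knurled steel thumbwheel (40 mm in diameter, 9 mm wide, axis along the vice's x), 43 mm above the bench; it stands 7 mm proud of a slot 13 by 36 mm in the cover. Axes as the vice. Rigid bearings; turning takes about 2 N at the rim. A fingertip pressed on it with about 6 N rolls it by friction; at a stop or when the jaw nips, the finger slips.
There are look-alikes about, which are no part of the job. What is shaped like the bushing but turquoise is not meant.

How it is judged (in metres and radians):
On the way, in this order (a step that is already met when the one before it is completed fails the run):
1. the jaw is wound back far enough for the bushing (wheel under 1 rad) while the bushing is still out of the vice (value of joint thumbwheel below 1 rad and horizontal distance between bushing and seat above 0.05 m), for 0.1 s.
2. the bushing stands on the bed between the jaws, let go, the jaw not yet wound in on it (wheel under 1.6 rad) (z of bushing in the frame of seat between -0.003 and 0.003 m and angle between bushing's own z axis and vertical below 0.09 rad and x of bushing in the frame of seat between -0.01 and 0.01 m and horizontal distance between bushing and seat below 0.016 m and contact force between the fingers and bushing below 0.2 N and value of joint thumbwheel below 1.6 rad), for 0.1 s.
At the end, for the whole second after the job is handed in: the bushing stands upright on the bed (within 5 degrees), home in the V-jaw (its axis within 3 mm of the seat), at rest, and the sliding jaw presses on it with more than 2 N by itself (z of bushing in the frame of seat between -0.003 and 0.003 m and angle between bushing's own z axis and vertical below 0.09 rad and x of bushing in the frame of seat between -0.01 and 0.01 m and horizontal distance between bushing and seat below 0.003 m and contact force between sliding_jaw and bushing above 2 N and linear speed of bushing below 0.01 m/s); the robot touches nothing.
It fails at once if the vice or its wheel pressed by the fingers with more than 25 N (contact force between the fingers and vice_small above 25 N).
It fails at once if the sliding jaw pushed by the gripper directly (more than 4 N) (contact force between the fingers and sliding_jaw above 4 N).
It fails at once if the bushing overtightened: the jaw presses on it with more than 45 N (contact force between sliding_jaw and bushing above 45 N).
It fails at once if a bystander shifted by more than 20 mm (distance of any of flange, ring_nut, collet from where it was at the start of the episode above 0.02 m).
It also fails if it takes over 72 s, if anything falls off the work surface, if the arm or the gripper's body presses on something with over 40 N, if the wrist force passes 120 N, or if a joint passes its speed limit or range.

## Working session

There is one attempt and no reset: what is moved stays moved. The work goes in short steps, Python scripts to look and compute and a tool call to move; the robot and the scene stay as the last step left them, time stands still between calls to the robot, and variables do not carry over. Pictures are saved under pics/ and viewed, at most 10 in all, crops included, and the job is handed in when it is done.

Besides the shell and the picture viewer there is one more tool, called after "Request:" as name([rows], argument=value, ...), one row to a line, values as JSON. play_rows: Moves the arm, as the interface text tells. Its arguments: {"type":"object","properties":{"series":{"type":"array","items":{"type":"array","items":{"type":"number"}}},"gripper":{"type":"number"}},"required":["series"]}

```bash
mkdir -p pics; cat > h.py <<'E'
import numpy as np, cv2, json
from bench import read_state, get_image, job_done
def snap(name, fn):
    d=get_image(name); cv2.imwrite('pics/'+fn+'.png', cv2.cvtColor(d['image'],cv2.COLOR_RGB2BGR))
    json.dump({k:np.asarray(v).tolist() for k,v in d.items() if k!='image'}, open('pics/'+fn+'.json','w')); return d
def ray(fn,u,v):
    d=json.load(open('pics/'+fn+'.json')); r=np.array(d['rotation'])@[(u-d['cx'])/d['fx'],(v-d['cy'])/d['fy'],1]
    return np.array(d['eye']),r/np.linalg.norm(r)
def atz(fn,u,v,z):
    e,r=ray(fn,u,v); return e+r*(z-e[2])/r[2]
def tri(*obs):
    A=np.zeros((3,3));b=np.zeros(3)
    for o in obs:
        e,r=ray(*o);P=np.eye(3)-np.outer(r,r);A+=P;b+=P@e
    return np.linalg.solve(A,b)
def proj(fn,p):
    d=json.load(open('pics/'+fn+'.json')); c=np.array(d['rotation']).T@(np.array(p)-d['eye']); return d['fx']*c[0]/c[2]+d['cx'],d['fy']*c[1]/c[2]+d['cy']
def crop(fn,u0,v0,w,h,s,out):
    cv2.imwrite('pics/'+out+'.png',cv2.resize(cv2.imread('pics/'+fn+'.png')[v0:v0+h,u0:u0+w],None,fx=s,fy=s,interpolation=cv2.INTER_CUBIC))
E
python3 - <<'E'
from h import *
for n in('side','top'):
    d=snap(n,n+'0'); print(n,d['eye'],np.round(d['rotation'],3).tolist(),d['fx'])
a=cv2.imread('pics/side0.png');b=cv2.imread('pics/top0.png')
cv2.imwrite('pics/both.png',cv2.resize(np.vstack([a,b]),None,fx=.714,fy=.714))
s=read_state();print(s)
E
```

```text
side [ 335.33384776 -570.51448475  716.20891988] [0.895, -0.129, 0.059, -0.424] 544.5195300346974
top [415.57919736 158.66840236 887.4417814 ] [0.709, -0.7, 0.051, -0.065] 540.9915702044212
{'clock': 0.1, 'joints': array([ 1.40557277e+00,  3.85485898e-01,  6.74298754e-03, -4.55773923e-04,
       -1.19402103e+00, -2.58578063e-01]), 'joint_vel': array([-0.00059404, -0.00140553,  0.00298429,  0.00149765, -0.0006428 ,
       -0.00102249]), 'joint_efforts': array([-6.32020929e-04, -3.93317091e+01,  1.88931620e+01,  4.19795483e+00,
       -2.57265187e-03,  3.21501993e-06]), 'position': array([256.81047256, 569.26547329, 255.31645413]), 'ee_rot': array([ 9.77614729e-01, -2.10400641e-01, -1.65684012e-04,  9.92618827e-04]), 'contact_force': array([0.95692849, 0.36888209, 0.06511352]), 'wrist_torque': array([0.02044786, 0.02983403, 0.02569609]), 'grasp_force': 0.0, 'gripper_width': 85.54020205788774}
```

View pics/top0.png

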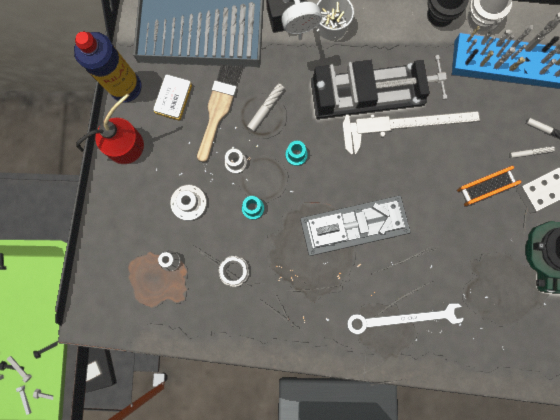

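View pics/side0.png

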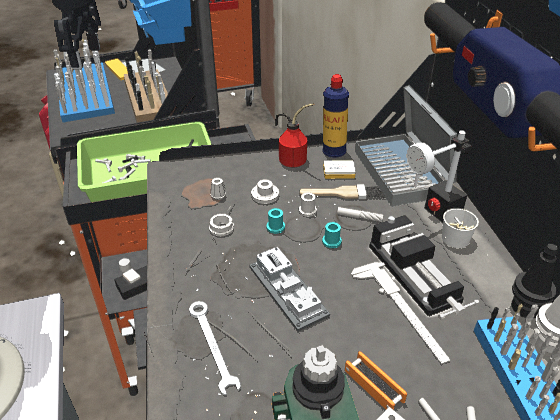

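The top view shows three bushing-shaped things: steel at (235,159), turquoise at (297,153) and turquoise at (252,207). The plain steel one fits the description. The collet is at (169,261), the flange at (188,203), the ring nut at (233,271) and the vice at about (356,226). In the side view the bushing is at (308,205) and the vice runs from (270,255) to (305,310). I'll enlarge both to confirm.

```bash
python3 - <<'E'
import re
s=open('h.py').read()
s=s.replace("import numpy as np, cv2, json","import numpy as np, cv2, json\nfrom scipy.spatial.transform import Rotation as Ro")
s=s.replace("np.array(d['rotation'])","Ro.from_quat(d['rotation']).as_matrix()")
open('h.py','w').write(s)
E
python3 - <<'E'
from h import *
a=cv2.imread('pics/top0.png')[135:265,205:425];b=cv2.imread('pics/side0.png')[185:335,235:345]
A=cv2.resize(a,(800,473),interpolation=2)
cv2.imwrite('pics/c1.png',A)
B=cv2.resize(b,(440,600),interpolation=2);cv2.imwrite('pics/c2.png',B)
E
```

```text
(no output)
```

View pics/c1.png

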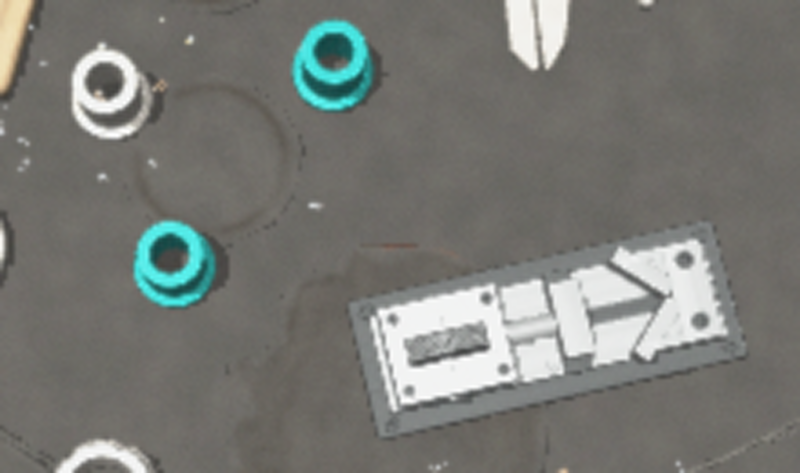

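View pics/c2.png

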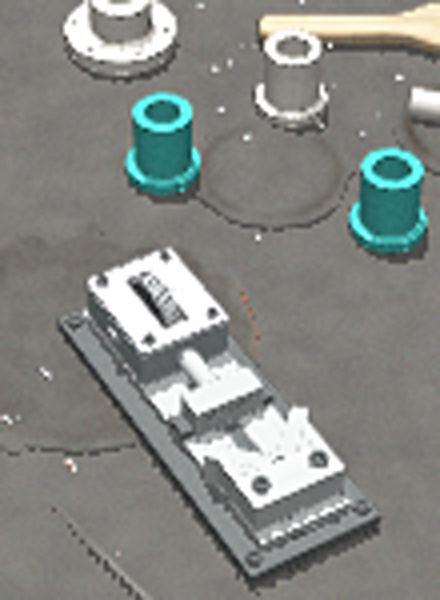

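The crops confirm it. The steel bushing's rim is centred at c1 (106,83) and c2 (293,47), with both turquoise look-alikes beside it. The vice's V-jaw points away to the right, the wheel is at c1 (447,344) and c2 (160,297), and the jaw is nearly closed.

```bash
python3 - <<'E'
from h import *
T=lambda x,y:('top0',205+x/3.636,135+y/3.636)
S=lambda x,y:('side0',235+x/4,185+y/4)
print('bush',tri(T(106,83),S(293,47)), atz(*T(106,83),38), atz(*S(293,47),38))
print('wheel',tri(T(447,344),S(160,297)), atz(*T(447,344),43), atz(*S(160,297),43))
c=[tri(T(708,223),S(378,520)),tri(T(746,352),S(250,578)),tri(T(382,437),S(62,320))]
print(np.round(c,1))
cs=np.array([atz(*T(*p),8) for p in[(350,303),(708,223),(746,352),(382,437)]]);print(np.round(cs,1))
ax=(cs[0]+cs[3]-cs[1]-cs[2])/2;print(ax,np.degrees(np.arctan2(ax[1],ax[0])))
screws=[atz(*T(*p),36) for p in[(392,320),(486,298),(504,369),(409,391)]];print(np.round(screws,1))
m=np.mean(screws,0);print('housing c',m)
y=ax/np.linalg.norm(ax); print('seat from housing',m-y*(66+7.5),'foot ctr',cs.mean(0), 'seat',cs.mean(0)-y*25.5)
E
```

```text
bush [637.93494976 244.15962475  38.58364906] [636.96830664 244.37188796  38.        ] [639.36340744 244.99015906  38.        ]
wheel [523.3749328   92.7169669   37.20502595] [521.1241739   93.40031451  43.        ] [523.31480587  87.03694865  43.        ]
[[583.4 -28.2   4.9]
 [523.4 -43.2   7. ]
 [484.7 119.6   8.2]]
[[543.6 134.4   8. ]
 [582.1 -27.4   8. ]
 [523.5 -43.    8. ]
 [483.4 119.7   8. ]]
[-39.27216087 162.24282372   0.        ] 103.6071696389365
[[532.3 116.8  36. ]
 [542.4  75.8  36. ]
 [511.4  68.2  36. ]
 [501.3 109.3  36. ]]
housing c [521.83360317  92.53559878  36.        ]
seat from housing [539.1254878   21.09862847  36.        ] foot ctr [533.13128339  45.92624494   8.        ] seat [539.13050867  21.14198994   8.        ]
```

Request:
play_rows([
  [14,-25.5,0,0,0,-0.457],
  [14,-25.5,0,0,0,-0.457],
  [14,-25.5,0,0,0,-0.457],
  [14,-25.5,0,0,0,-0.457],
  [14,-25.5,0,0,0,-0.457],
  [14,-25.5,0,0,0,-0.457],
  [14,-25.5,0,0,0,-0.457],
  [14,-25.5,0,0,0,-0.457],
  [14,-25.5,0,0,0,-0.457],
  [14,-25.5,-10,0,0,-0.457],
  [14,-25.5,-10,0,0,-0.457],
  [14,-25.5,-10,0,0,-0.457],
  [14,-25.5,-10,0,0,-0.457],
  [14,-25.5,-10,0,0,-0.457],
  [14,-25.5,-10,0,0,-0.457],
  [14,-25.5,-10,0,0,-0.457],
  [14,-25.5,-10,0,0,-0.457],
  [14,-25.5,-10,0,0,-0.457],
  [14,-25.5,-10,0,0,-0.457],
  [0,0,0,0,0,0],
], gripper=0)

```text
clock: 1.77
position: [523.0, 81.4, 153.7]
ee_rot: [0.784, -0.621, -0.001, 0.002]
contact_force: [0.3, -0.2, -0.2]
gripper_width: 0.2
grasp_force: 0.0
```

```bash
python3 - <<'E'
from h import *
d=snap('wrist','w1');s=read_state();print({k:np.round(v,3).tolist() for k,v in s.items()});print(Ro.from_quat(s['ee_rot']).as_matrix().round(3))
print(d['eye'],proj('w1',(521.8,92.5,43)),proj('w1',(539.1,21.1,14)))
E
```

```text
{'clock': 1.817, 'joints': [0.464, 0.325, -0.365, -0.0, -0.884, -0.23], 'joint_vel': [0.048, -0.031, 0.008, 0.003, -0.004, -0.003], 'joint_efforts': [-0.85, -32.369, 15.617, 3.505, 0.027, 0.015], 'position': [522.781, 82.848, 154.545], 'ee_rot': [0.785, -0.62, -0.001, 0.002], 'contact_force': [0.255, 0.641, 0.274], 'wrist_torque': [0.069, -0.006, -0.055], 'grasp_force': 0.0, 'gripper_width': -0.189}
[[ 0.231 -0.973 -0.004]
 [-0.973 -0.231 -0.001]
 [ 0.001  0.004 -1.   ]]
[540.97687071   4.91058133 269.88701157] (np.float64(274.8559365469702), np.float64(233.31367428079915)) (np.float64(274.10594091034346), np.float64(135.80855019439235))
```

View pics/w1.png

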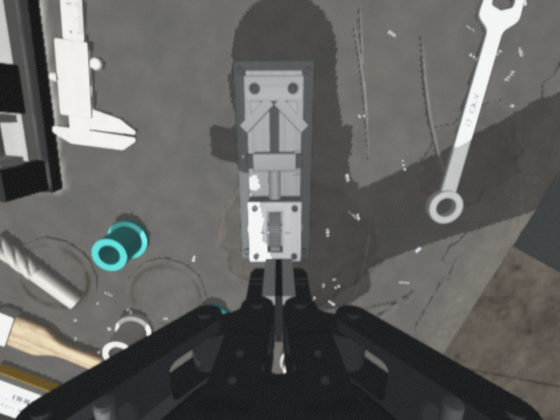

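The wheel shows at (275,232) against a predicted (274.9,233.3), and the vice lies upright in the picture, so position and yaw are both good. Descending.

Request:
play_rows([
  [0,0,-16],
  [0,0,-16],
  [0,0,-16],
  [0,0,-16],
  [0,0,-10],
  [0,0,-5],
  [0,0,-3],
  [0,0,0],
  [0,0,0],
])

```text
invalid input
```

Request:
play_rows([
  [0,0,-16,0,0,0],
  [0,0,-16,0,0,0],
  [0,0,-16,0,0,0],
  [0,0,-16,0,0,0],
  [0,0,-10,0,0,0],
  [0,0,-5,0,0,0],
  [0,0,-3,0,0,0],
  [0,0,0,0,0,0],
  [0,0,0,0,0,0],
])

```text
clock: 2.57
position: [523.4, 85.5, 74.9]
ee_rot: [0.786, -0.618, 0.0, -0.001]
contact_force: [-0.6, 0.6, 0.2]
gripper_width: -0.1
grasp_force: 0.0
```

Request:
play_rows([
  [0,0,-1.5,0,0,0],
  [0,0,-1.5,0,0,0],
  [0,0,-1.5,0,0,0],
  [0,0,-1,0,0,0],
  [0,0,0,0,0,0],
  [0,0,0,0,0,0],
])

```text
clock: 3.07
position: [522.9, 85.1, 68.8]
ee_rot: [0.786, -0.618, -0.0, 0.0]
contact_force: [-0.0, -0.1, -1.3]
gripper_width: 0.4
grasp_force: 0.0
```

Request:
play_rows([
  [0,0,-1,0,0,0],
  [0,0,0,0,0,0],
  [0,0,0,0,0,0],
])

```text
clock: 3.32
position: [523.2, 85.3, 68.0]
ee_rot: [0.786, -0.618, 0.0, -0.0]
contact_force: [0.6, -0.8, 1.7]
gripper_width: -0.2
grasp_force: 0.7
```

Request:
play_rows([
  [0,0,-1,0,0,0],
  [0,0,0,0,0,0],
  [0,0,0,0,0,0],
])

```text
clock: 3.57
position: [523.3, 85.3, 67.8]
ee_rot: [0.786, -0.618, 0.0, -0.0]
contact_force: [-1.4, -1.3, 6.5]
gripper_width: 0.1
grasp_force: 3.3
```

Request:
play_rows([
  [0,0,-0.3,0,0,0],
  [-0.47,1.94,0,0,0,0],
  [-0.47,1.94,0,0,0,0],
  [-0.47,1.94,0,0,0,0],
  [-0.47,1.94,0,0,0,0],
])

```text
clock: 3.98
position: [521.5, 92.6, 67.9]
ee_rot: [0.786, -0.618, 0.001, -0.0]
contact_force: [-1.7, -2.5, 9.5]
gripper_width: 0.1
grasp_force: 4.5
```

Request:
play_rows([
  [-0.47,1.94,0,0,0,0],
  [-0.47,1.94,0,0,0,0],
  [-0.47,1.94,0,0,0,0],
  [-0.47,1.94,0,0,0,0],
])

```text
clock: 4.32
position: [519.7, 100.4, 67.9]
ee_rot: [0.786, -0.618, 0.001, -0.0]
contact_force: [-1.6, -2.7, 10.2]
gripper_width: -0.1
grasp_force: 4.2
```

```bash
python3 - <<'E'
from h import *
snap('top','top1')
a=cv2.imread('pics/top0.png')[190:265,295:420];b=cv2.imread('pics/top1.png')[190:265,295:420]
cv2.imwrite('pics/c3.png',cv2.resize(np.hstack([a,b]),(800,240),interpolation=2))
E
```

```text
(no output)
```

View pics/c3.png

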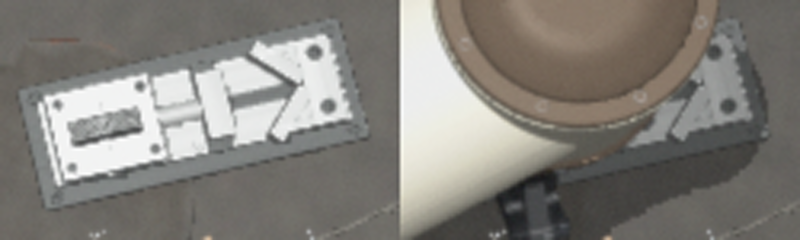

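The arm hides the jaw in this top view, so I'll check with the wrist camera later. The drag of about 3 N at 10 N normal fits rolling. Repeating strokes.

Request:
play_rows([
  [0,0,4,0,0,0],
  [2.4,-9,4,0,0,0],
  [2.4,-9,0,0,0,0],
  [0,0,-3,0,0,0],
  [0,0,-3,0,0,0],
  [0,0,-1,0,0,0],
  [0,0,-1,0,0,0],
  [0,0,0,0,0,0],
])

```text
clock: 5.03
position: [524.1, 82.2, 67.1]
ee_rot: [0.786, -0.618, 0.0, 0.001]
contact_force: [-1.1, -2.6, 7.1]
gripper_width: 0.0
grasp_force: 3.9
```

Request:
play_rows([
  [-0.47,1.94,0,0,0,0],
  [-0.47,1.94,0,0,0,0],
  [-0.47,1.94,0,0,0,0],
  [-0.47,1.94,0,0,0,0],
  [-0.47,1.94,0,0,0,0],
  [-0.47,1.94,0,0,0,0],
  [-0.47,1.94,0,0,0,0],
  [-0.47,1.94,0,0,0,0],
  [-0.47,1.94,0,0,0,0],
])

```text
clock: 5.78
position: [519.8, 99.8, 67.8]
ee_rot: [0.786, -0.618, 0.0, 0.001]
contact_force: [-2.1, -2.9, 11.8]
gripper_width: 0.2
grasp_force: 5.6
```

Request:
play_rows([
  [0,0,4,0,0,0],
  [2.4,-9,4,0,0,0],
  [2.0,-8.5,0,0,0,0],
  [0,0,-3,0,0,0],
  [0,0,-3,0,0,0],
  [0,0,-1,0,0,0],
  [0,0,-1,0,0,0],
  [0,0,0,0,0,0],
])

```text
clock: 6.45
position: [524.3, 82.1, 67.1]
ee_rot: [0.786, -0.618, 0.0, 0.001]
contact_force: [-1.3, -2.7, 7.7]
gripper_width: 0.1
grasp_force: 4.0
```

Request:
play_rows([
  [-0.47,1.94,0,0,0,0],
  [-0.47,1.94,0,0,0,0],
  [-0.47,1.94,0,0,0,0],
  [-0.47,1.94,0,0,0,0],
  [-0.47,1.94,0,0,0,0],
  [-0.47,1.94,0,0,0,0],
  [-0.47,1.94,0,0,0,0],
  [-0.47,1.94,0,0,0,0],
  [-0.47,1.94,0,0,0,0],
])

```text
clock: 7.2
position: [520.0, 99.7, 67.8]
ee_rot: [0.786, -0.618, 0.0, 0.001]
contact_force: [-2.3, -3.6, 12.0]
gripper_width: -0.3
grasp_force: 5.7
```

Request:
play_rows([
  [0,0,4,0,0,0],
  [2.4,-9,4,0,0,0],
  [2.0,-8.5,0,0,0,0],
  [0,0,-3,0,0,0],
  [0,0,-3,0,0,0],
  [0,0,-1,0,0,0],
  [0,0,-1,0,0,0],
  [0,0,0,0,0,0],
])

```text
clock: 7.87
position: [524.4, 82.1, 67.0]
ee_rot: [0.786, -0.618, 0.0, 0.001]
contact_force: [-1.3, -3.8, 8.4]
gripper_width: -0.1
grasp_force: 3.9
```

Request:
play_rows([
  [-0.47,1.94,0,0,0,0],
  [-0.47,1.94,0,0,0,0],
  [-0.47,1.94,0,0,0,0],
  [-0.47,1.94,0,0,0,0],
  [-0.47,1.94,0,0,0,0],
  [-0.47,1.94,0,0,0,0],
  [-0.47,1.94,0,0,0,0],
  [-0.47,1.94,0,0,0,0],
  [-0.47,1.94,0,0,0,0],
])

```text
clock: 8.62
position: [520.2, 99.7, 67.8]
ee_rot: [0.786, -0.618, 0.0, 0.001]
contact_force: [-2.5, -3.0, 12.1]
gripper_width: -0.1
grasp_force: 5.7
```

Request:
play_rows([
  [0,0,10,0,0,0],
  [0,0,20,0,0,0],
  [0,0,25,0,0,0],
  [0,0,20,0,0,0],
  [0,0,10,0,0,0],
  [0,0,0,0,0,0],
])

```text
clock: 9.12
position: [521.4, 100.8, 153.8]
ee_rot: [0.786, -0.618, 0.001, -0.002]
contact_force: [0.1, -0.2, -0.4]
gripper_width: 0.0
grasp_force: 0.0
```

```bash
python3 - <<'E'
from h import *
snap('wrist','w2');snap('side','side1')
y=np.array([-.235,.972,0])
seat=np.array([539.1,21.1,30])
for o in(28.5,18.5): print(o,proj('w2',seat+y*o))
a=cv2.imread('pics/w2.png')[40:300,200:350]
b=cv2.imread('pics/side1.png')[225:335,235:345]
cv2.imwrite('pics/c4.png',np.hstack([cv2.resize(a,(346,600),interpolation=2),cv2.resize(b,(450,600),interpolation=2)]))
E
```

```text
28.5 (np.float64(279.9583487984995), np.float64(149.20383704963695))
18.5 (np.float64(279.9917588592132), np.float64(135.84481780905466))
```

View pics/c4.png

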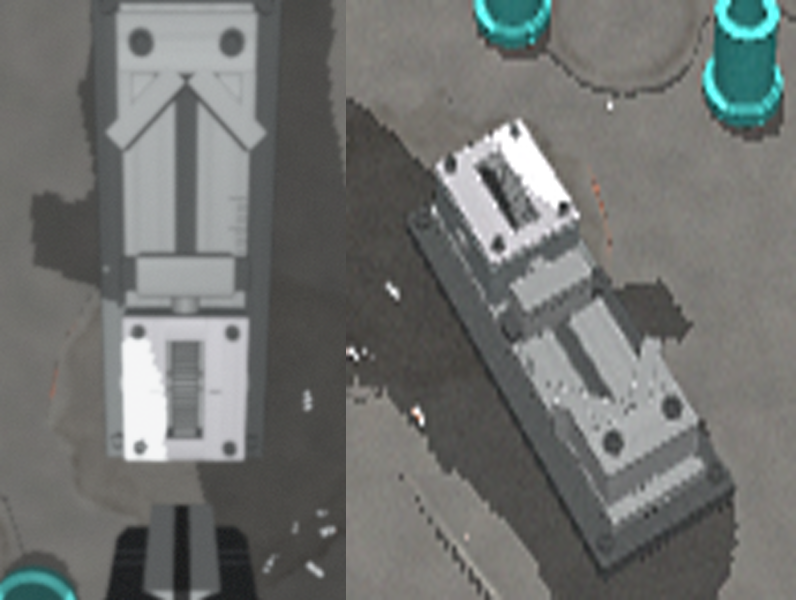

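The jaw face is at crop row 256 (image row 151), against 149 predicted for fully open, so the jaw is fully back. Going to the bushing now, gripper partly open.

Request:
play_rows([
  [10,12,0,0,0,0],
  [20,24.5,0,0,0,0],
  [20,25,0,0,0,0],
  [20,25,0,0,0,0],
  [20,25,0,0,0,0],
  [17,20,0,0,0,0],
  [9,11,0,0,0,0],
  [0,0,-10,0,0,0],
  [0,0,-20,0,0,0],
  [0,0,-10,0,0,0],
  [0,0,0,0,0,0],
  [0,0,0,0,0,0],
], gripper=0.6)

```text
clock: 10.22
position: [635.1, 241.5, 109.8]
ee_rot: [0.786, -0.618, -0.001, 0.002]
contact_force: [-1.0, 0.3, 1.2]
gripper_width: 51.3
grasp_force: 0.0
```

```bash
python3 - <<'E'
from h import *
snap('wrist','w3');s=read_state();print(s['position'],s['gripper_width'])
print(proj('w3',(638,244.3,38)),proj('w3',(638,244.3,0)), proj('w3',(*s['position'][:2],38)))
E
```

```text
[635.93678223 241.98145181 111.24570787] 51.44459105994121
(np.float64(271.5681799252478), np.float64(242.17543590546683)) (np.float64(272.3616617123319), np.float64(223.00483320976835)) (np.float64(275.3926787921381), np.float64(239.70927345071667))
```

View pics/w3.png

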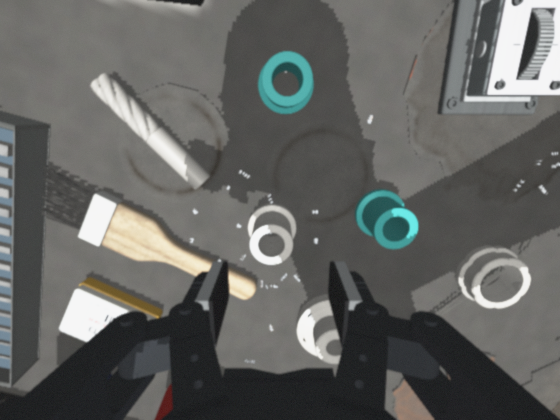

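The bushing's rim is at (270,245), within 2 mm of the prediction, with the brush tip at (250,285) clear of the finger. I'll narrow the opening and descend.

Request:
play_rows([
  [1.2,2.2,-10,0,0,0],
  [0,0,-12,0,0,0],
  [0,0,-10,0,0,0],
  [0,0,0,0,0,0],
  [0,0,0,0,0,0],
], gripper=0.5)

```text
clock: 10.68
position: [636.8, 244.4, 78.2]
ee_rot: [0.786, -0.618, -0.0, 0.001]
contact_force: [0.4, 0.4, -0.7]
gripper_width: 43.0
grasp_force: 0.0
```

Request:
play_rows([
  [1.2,1,-10,0,0,0],
  [0,0,-10,0,0,0],
  [0,0,-8,0,0,0],
  [0,0,-5,0,0,0],
  [0,0,-2,0,0,0],
  [0,0,0,0,0,0],
  [0,0,0,0,0,0],
])

```text
clock: 11.27
position: [638.7, 245.9, 44.5]
ee_rot: [0.786, -0.618, 0.0, -0.0]
contact_force: [0.2, -0.1, -0.8]
gripper_width: 42.6
grasp_force: 0.0
```

Request:
play_rows([
  [0,0,0,0,0,0],
  [0,0,0,0,0,0],
  [0,0,0,0,0,0],
  [0,0,0,0,0,0],
  [0,0,0,0,0,0],
  [0,0,0,0,0,0],
  [0,0,0,0,0,0],
  [0,0,0,0,0,0],
], gripper=0.25)

```text
clock: 11.93
position: [638.9, 246.1, 45.4]
ee_rot: [0.786, -0.618, 0.0, -0.001]
contact_force: [-0.4, -0.3, 5.1]
gripper_width: 26.3
grasp_force: 59.8
```

Request:
play_rows([
  [0,0,10,0,0,0],
  [0,0,20,0,0,0],
  [0,0,25,0,0,0],
  [-4,-8,10,0,0,0],
  [-8,-18,0,0,0,0],
  [-12,-26,0,0,0,0],
  [-12,-26,0,0,0,0],
  [-12,-26,0,0,0,0],
  [-12,-26,0,0,0,0],
  [-12,-26,0,0,0,0],
  [-12,-26,0,0,0,0],
  [-9,-20,0,0,0,0],
  [-5,-12,0,0,0,0],
  [-3,-6,0,0,0,0],
  [0,0,0,0,0,0],
  [0,0,0,0,0,0],
])

```text
clock: 13.27
position: [538.0, 26.1, 109.6]
ee_rot: [0.786, -0.618, 0.0, -0.0]
contact_force: [-0.4, 0.2, -2.0]
gripper_width: 26.7
grasp_force: 59.4
```

Request:
play_rows([
  [0,0,-8,0,0,0],
  [0,0,-12,0,0,0],
  [0,0,-8,0,0,0],
  [0,0,0,0,0,0],
  [0,0,0,0,0,0],
  [0,0,0,0,0,0],
])

```text
clock: 13.77
position: [538.0, 26.2, 81.6]
ee_rot: [0.786, -0.618, 0.0, -0.0]
contact_force: [-1.0, -0.2, -2.1]
gripper_width: 26.6
grasp_force: 59.4
```

```bash
python3 - <<'E'
from h import *
snap('wrist','w4');s=read_state();p=s['position'];print(p,s['gripper_width'],s['ee_rot'],s['contact_force'])
print(proj('w4',(*p[:2],p[2]-7)),proj('w4',(*p[:2],p[2]-45)),proj('w4',(539.1,21.1,14)),proj('w4',(532.4,48.8,30)))
a=cv2.imread('pics/w4.png')[60:340,140:420]
cv2.imwrite('pics/c5.png',cv2.resize(a,(600,600),interpolation=2))
E
```

```text
[538.05787305  26.17009102  81.78636109] 26.14901817019347 [ 7.86157966e-01 -6.18025462e-01  2.99023693e-04 -3.01057779e-04] [ 0.45102318 -0.29045738 -1.8042721 ]
(np.float64(276.5938991829809), np.float64(293.7112474744496)) (np.float64(276.89854592087624), np.float64(257.19649679545785)) (np.float64(277.3049256910699), np.float64(234.25784582232504)) (np.float64(277.23461625322346), np.float64(286.29964615308376))
```

View pics/c5.png

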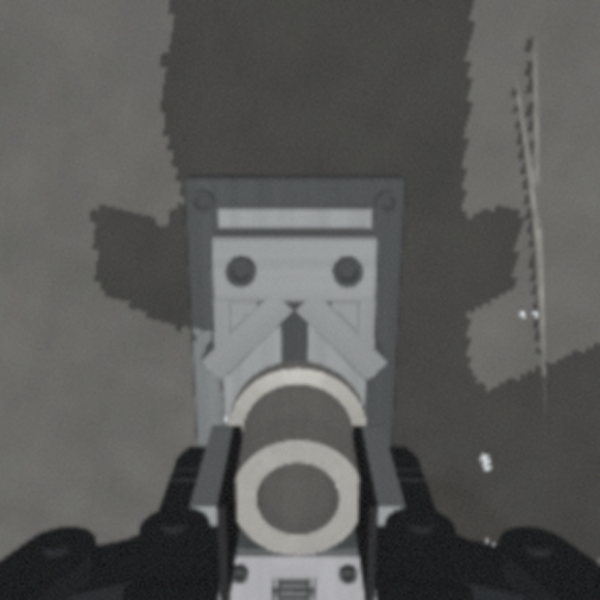

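The rim is at image (279,292) against an expected (276.6,293.7), so the bushing sits upright and within 1 mm in the hand, on the vice's centre line and ahead of the V. Lowering.

Request:
play_rows([
  [0,0,-7,0,0,0],
  [0,0,-8,0,0,0],
  [0,0,-4,0,0,0],
  [0,0,-1.5,0,0,0],
  [0,0,-0.5,0,0,0],
  [0,0,0,0,0,0],
  [0,0,0,0,0,0],
])

```text
clock: 14.4
position: [537.7, 25.8, 60.6]
ee_rot: [0.786, -0.618, 0.0, -0.0]
contact_force: [0.1, 0.9, -2.0]
gripper_width: 26.6
grasp_force: 59.4
```

Request:
play_rows([
  [0,0,-1,0,0,0],
  [0,0,0,0,0,0],
  [0,0,0,0,0,0],
])

```text
clock: 14.65
position: [537.6, 25.8, 59.6]
ee_rot: [0.786, -0.618, 0.0, -0.0]
contact_force: [-0.2, 0.8, -1.9]
gripper_width: 26.5
grasp_force: 59.4
```

Request:
play_rows([
  [0,0,-0.7,0,0,0],
  [0,0,0,0,0,0],
  [0,0,0,0,0,0],
])

```text
clock: 14.9
position: [537.8, 25.8, 59.3]
ee_rot: [0.786, -0.618, 0.0, -0.0]
contact_force: [-1.4, 0.3, 2.5]
gripper_width: 26.5
grasp_force: 59.9
```

Request:
play_rows([
  [0,0,-0.7,0,0,0],
  [0,0,0,0,0,0],
  [0,0,0,0,0,0],
])

```text
clock: 15.15
position: [537.9, 25.8, 59.3]
ee_rot: [0.786, -0.618, 0.0, -0.0]
contact_force: [-2.7, -1.0, 6.5]
gripper_width: 26.8
grasp_force: 60.5
```

It touches down at TCP z 59.3, as expected. Easing off and letting go.

Request:
play_rows([
  [0,0,0.8,0,0,0],
  [0,0,0,0,0,0],
  [0,0,0,0,0,0],
])

```text
clock: 15.4
position: [537.8, 25.9, 59.3]
ee_rot: [0.786, -0.618, 0.0, -0.0]
contact_force: [-1.8, -0.3, 5.1]
gripper_width: 26.5
grasp_force: 60.1
```

Request:
play_rows([
  [0,0,0,0,0,0],
  [0,0,0,0,0,0],
  [0,0,0,0,0,0],
  [0,0,0,0,0,0],
  [0,0,0,0,0,0],
  [0,0,0,0,0,0],
  [0,0,0,0,0,0],
], gripper=0.55)

```text
clock: 15.98
position: [537.5, 25.8, 58.8]
ee_rot: [0.786, -0.618, -0.0, 0.0]
contact_force: [-0.7, -0.4, -0.2]
gripper_width: 47.0
grasp_force: 0.0
```

Request:
play_rows([
  [0,0,6,0,0,0],
  [0,0,15,0,0,0],
  [0,0,20,0,0,0],
  [0,0,10,0,0,0],
  [0,0,0,0,0,0],
  [0,0,0,0,0,0],
])

```text
clock: 16.48
position: [537.6, 25.9, 110.4]
ee_rot: [0.786, -0.618, 0.0, -0.001]
contact_force: [-1.1, 0.4, -0.2]
gripper_width: 47.2
grasp_force: 0.0
```

```bash
python3 - <<'E'
from h import *
snap('wrist','w5');s=read_state();p=s['position'];print(p)
for n,q in dict(rim0=(539.1,21.1,52),rim5=(537.9,26,52)).items(): print(n,proj('w5',q))
# bore/rim ellipses
g=cv2.cvtColor(cv2.imread('pics/w5.png'),cv2.COLOR_BGR2GRAY)
c=cv2.HoughCircles(cv2.GaussianBlur(g,(3,3),0),cv2.HOUGH_GRADIENT,1,5,param1=80,param2=18,minRadius=10,maxRadius=45)
print([x.round(1).tolist() for x in c[0] if 240<x[0]<320][:8])
E
```

```text
[537.05699386  25.76638636 109.56121786]
rim0 (np.float64(276.6621529963462), np.float64(240.05733753741188))
rim5 (np.float64(276.69824431373854), np.float64(247.55870012945144))
[[274.5, 239.5, 28.799999237060547], [281.5, 239.5, 28.799999237060547], [278.5, 245.5, 22.899999618530273], [271.5, 235.5, 34.400001525878906], [275.5, 232.5, 27.799999237060547], [262.5, 238.5, 43.29999923706055], [276.5, 255.5, 28.799999237060547], [266.5, 235.5, 30.0]]
```

The rim is at (278.5,245.5), so the bushing stands about 4 mm ahead of home, released. Going to the wheel with the gripper shut to close the jaw.

Request:
play_rows([
  [-4,17,0,0,0,0],
  [-5,22,0,0,0,0],
  [-5,20,0,0,0,0],
  [-3,12,0,0,0,0],
  [-1,4.5,0,0,0,0],
  [0,0,-10,0,0,0],
  [0,0,-14,0,0,0],
  [0,0,-10,0,0,0],
  [0,0,-3,0,0,0],
  [0,0,0,0,0,0],
  [0,0,0,0,0,0],
], gripper=0)

```text
clock: 17.45
position: [519.7, 100.8, 72.6]
ee_rot: [0.786, -0.618, -0.0, 0.0]
contact_force: [-0.3, -0.7, -0.9]
gripper_width: -0.4
grasp_force: 0.0
```

Request:
play_rows([
  [0,0,-2,0,0,0],
  [0,0,-1.5,0,0,0],
  [0,0,0,0,0,0],
  [0,0,0,0,0,0],
])

```text
clock: 17.78
position: [519.6, 101.3, 69.6]
ee_rot: [0.786, -0.618, 0.0, -0.0]
contact_force: [0.5, 0.6, -1.0]
gripper_width: 0.1
grasp_force: 0.0
```

Request:
play_rows([
  [0,0,-1.5,0,0,0],
  [0,0,-0.7,0,0,0],
  [0,0,0,0,0,0],
  [0,0,0,0,0,0],
])

```text
clock: 18.12
position: [519.9, 101.5, 67.9]
ee_rot: [0.786, -0.618, 0.0, -0.0]
contact_force: [-1.6, -0.8, 4.4]
gripper_width: 0.2
grasp_force: 2.5
```

Request:
play_rows([
  [0,0,-0.6,0,0,0],
  [0,0,0,0,0,0],
  [0,0,0,0,0,0],
])

```text
clock: 18.37
position: [519.9, 101.5, 67.8]
ee_rot: [0.786, -0.618, 0.0, -0.0]
contact_force: [-2.5, 0.7, 8.3]
gripper_width: -0.1
grasp_force: 4.3
```

Stroke towards the jaws, 18 mm.

Request:
play_rows([
  [0.47,-1.94,0,0,0,0],
  [0.47,-1.94,0,0,0,0],
  [0.47,-1.94,0,0,0,0],
  [0.47,-1.94,0,0,0,0],
  [0.47,-1.94,0,0,0,0],
])

```text
clock: 18.78
position: [522.2, 92.0, 67.8]
ee_rot: [0.786, -0.618, 0.0, -0.001]
contact_force: [-2.8, 1.0, 9.1]
gripper_width: 0.3
grasp_force: 4.6
```

Request:
play_rows([
  [0.47,-1.94,0,0,0,0],
  [0.47,-1.94,0,0,0,0],
  [0.47,-1.94,0,0,0,0],
  [0.47,-1.94,0,0,0,0],
])

```text
clock: 19.12
position: [524.1, 84.2, 67.6]
ee_rot: [0.786, -0.618, 0.0, -0.001]
contact_force: [-1.4, 0.8, 5.6]
gripper_width: -0.1
grasp_force: 2.9
```

Request:
play_rows([
  [0,0,4,0,0,0],
  [-2.2,9,4,0,0,0],
  [-2.03,8.46,0,0,0,0],
  [0,0,-3,0,0,0],
  [0,0,-3,0,0,0],
  [0,0,-1,0,0,0],
  [0,0,-1,0,0,0],
  [0,0,0,0,0,0],
])

```text
clock: 19.78
position: [519.6, 101.8, 67.7]
ee_rot: [0.786, -0.618, 0.0, 0.0]
contact_force: [-4.5, 2.6, 11.9]
gripper_width: 0.1
grasp_force: 5.4
```

Request:
play_rows([
  [0.47,-1.94,0,0,0,0],
  [0.47,-1.94,0,0,0,0],
  [0.47,-1.94,0,0,0,0],
  [0.47,-1.94,0,0,0,0],
  [0.47,-1.94,0,0,0,0],
  [0.47,-1.94,0,0,0,0],
  [0.47,-1.94,0,0,0,0],
  [0.47,-1.94,0,0,0,0],
  [0.47,-1.94,0,0,0,0],
])

```text
clock: 20.53
position: [523.8, 84.0, 67.5]
ee_rot: [0.786, -0.618, 0.0, -0.0]
contact_force: [-2.5, 0.4, 7.9]
gripper_width: -0.0
grasp_force: 3.7
```

Request:
play_rows([
  [0,0,4,0,0,0],
  [-2.2,9,4,0,0,0],
  [-2.03,8.46,0,0,0,0],
  [0,0,-3,0,0,0],
  [0,0,-3,0,0,0],
  [0,0,-1,0,0,0],
  [0,0,-0.3,0,0,0],
  [0,0,0,0,0,0],
])

```text
clock: 21.2
position: [519.5, 101.9, 67.8]
ee_rot: [0.786, -0.618, -0.0, -0.0]
contact_force: [-2.2, 2.2, 7.8]
gripper_width: 0.1
grasp_force: 3.7
```

Request:
play_rows([
  [0.35,-1.46,0,0,0,0],
  [0.35,-1.46,0,0,0,0],
])

```text
clock: 21.37
position: [520.2, 99.3, 67.9]
ee_rot: [0.786, -0.618, -0.0, -0.0]
contact_force: [-3.7, 5.0, 8.2]
gripper_width: 0.2
grasp_force: 4.1
```

Request:
play_rows([
  [0.35,-1.46,0,0,0,0],
  [0.35,-1.46,0,0,0,0],
])

```text
clock: 21.53
position: [521.6, 96.5, 67.9]
ee_rot: [0.786, -0.618, 0.0, -0.001]
contact_force: [-1.9, 3.4, 6.3]
gripper_width: -0.3
grasp_force: 3.0
```

Request:
play_rows([
  [0.35,-1.46,0,0,0,0],
  [0.35,-1.46,0,0,0,0],
])

```text
clock: 21.7
position: [522.6, 93.7, 68.0]
ee_rot: [0.786, -0.618, 0.001, -0.001]
contact_force: [-1.0, 3.7, 5.9]
gripper_width: -0.0
grasp_force: 2.8
```

Request:
play_rows([
  [0.35,-1.46,0,0,0,0],
  [0.35,-1.46,0,0,0,0],
])

```text
clock: 21.87
position: [523.5, 90.8, 67.9]
ee_rot: [0.786, -0.618, 0.001, -0.002]
contact_force: [-1.2, 4.1, 4.9]
gripper_width: 0.2
grasp_force: 2.7
```

The tangential force has risen from about 1 N to 4–5 N, which looks like the jaw nipping. One slightly firmer finish to make sure.

Request:
play_rows([
  [0,0,-0.6,0,0,0],
  [0.35,-1.46,0,0,0,0],
  [0.35,-1.46,0,0,0,0],
])

```text
clock: 22.12
position: [524.4, 88.3, 67.9]
ee_rot: [0.786, -0.618, 0.001, -0.002]
contact_force: [-1.5, 4.9, 7.8]
gripper_width: -0.1
grasp_force: 3.9
```

Request:
play_rows([
  [0.35,-1.46,0,0,0,0],
  [0.35,-1.46,0,0,0,0],
])

```text
clock: 22.28
position: [525.2, 85.2, 67.7]
ee_rot: [0.786, -0.618, 0.001, -0.002]
contact_force: [-1.4, 3.6, 5.2]
gripper_width: -0.2
grasp_force: 2.8
```

Request:
play_rows([
  [0,0,8,0,0,0],
  [0,0,20,0,0,0],
  [0,0,25,0,0,0],
  [0,0,20,0,0,0],
  [0,0,8,0,0,0],
  [0,0,0,0,0,0],
])

```text
clock: 22.78
position: [524.5, 84.0, 149.5]
ee_rot: [0.786, -0.618, 0.001, -0.002]
contact_force: [0.8, 0.7, -0.0]
gripper_width: 0.0
grasp_force: 0.0
```

```bash
python3 - <<'E'
from h import *
snap('wrist','w6');s=read_state();print(s['position'])
y=np.array([-.235,.972,0])
for n,q in dict(rim0=(539.1,21.1,52),rim4=(538.1,25,52),jaw=np.array([539.1,21.1,30])+18.5*y).items(): print(n,np.subtract(proj('w6',q),(200,40))*4)
a=cv2.imread('pics/w6.png')[40:190,200:350]
cv2.imwrite('pics/c6.png',cv2.resize(a,(600,600),interpolation=2))
E
```

```text
[523.54923499  83.72122539 147.82710651]
rim0 [314.15480775 385.20178418]
rim4 [314.46378738 409.51463035]
jaw [314.30902249 476.94012047]
```

View pics/c6.png

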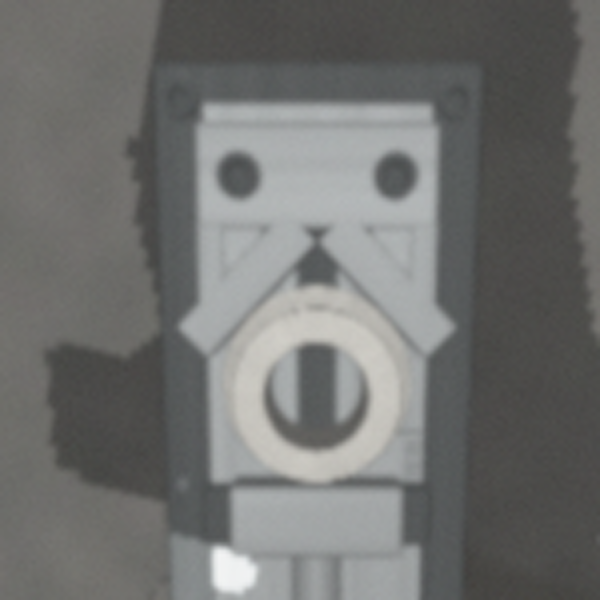

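The bushing is centred in the V at crop (317,396), with its rim upright. The jaw face at row 487 is 45 mm from the V apex at row 240, against 44.5 mm nominal. The finger clearly slipped (drag about 0.65 of normal force), so it's nipped. The arm is clear; handing in.

```bash
python3 -c "
from bench import job_done
print(job_done())"
```

```text
the job is handed in; nothing more can be done
None
```

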